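# Sweep the brass fittings into the lit pocket

### The job

Three brass fittings lie loose on the picking station's table: with the fingertips, gently sweep all three across the surface into the three-walled pocket on the side where the green lamp is lit, until each is wholly inside. Only push: the fittings stay flat on the table and are not pinched, lifted, tipped over or flicked. Leave the two black connectors that stand among them, and everything else on the table, where they are.

Things in the scene. Friction and masses are not known exactly. Their poses are not given: they have to be found in the camera images.
- fitting_a: loose brass hexagon fitting, standing on its flat: hexagon 30 mm across flats (35 across corners) and 18 mm high, with a round neck 20 mm in diameter on top, 26 mm high in all, about 120 g; slides, does not roll. Origin: centre of its underside, z up
- fitting_b: loose brass hexagon fitting, standing on its flat: hexagon 30 mm across flats (35 across corners) and 18 mm high, with a round neck 20 mm in diameter on top, 26 mm high in all, about 120 g; slides, does not roll. Origin: centre of its underside, z up
- fitting_c: loose brass hexagon fitting, standing on its flat: hexagon 30 mm across flats (35 across corners) and 18 mm high, with a round neck 20 mm in diameter on top, 26 mm high in all, about 120 g; slides, does not roll. Origin: centre of its underside, z up
- connector_a: loose black rectangular connector with metal pins on top, 30 x 20 mm, 20 mm high with its pins, about 30 g; to be left alone. Origin: centre of its underside, x along the 30 mm side, z up
- connector_b: loose black rectangular connector with metal pins on top, 30 x 20 mm, 20 mm high with its pins, about 30 g; to be left alone. Origin: centre of its underside, x along the 30 mm side, z up
- pocket_left: fixed pocket on the left (+y): three sheet-metal walls 35 mm high, 4 mm thick, no floor lip (its blue ground is level with the table), inside 220 mm along its x, 120 mm along its y. Origin: centre of the inside, at table height. The open mouth, towards the table's middle, is its -y edge, 60 mm from the origin; back wall's inner face 60 mm to +y; side walls' at x = +/-110 mm
- pocket_right: fixed pocket on the right (-y): three sheet-metal walls 35 mm high, 4 mm thick, no floor lip (its blue ground is level with the table), inside 220 mm along its x, 120 mm along its y. Origin: centre of the inside, at table height. The open mouth, towards the table's middle, is its +y edge, 60 mm from the origin; back wall's inner face 60 mm to -y; side walls' at x = +/-110 mm
- lamp_lit: the lit (bright green domed) pick-by-light lamp on a fixed stalk, 65 mm high, base 50 mm in diameter; stands beyond the far (+x) side wall of one of the two pockets and belongs to the pocket on its side of the table (left: y > 0, right: y < 0). Origin: centre of its underside
- lamp_dark: the unlit (dark grey domed) pick-by-light lamp on a fixed stalk, 65 mm high, base 50 mm in diameter; stands beyond the far (+x) side wall of one of the two pockets and belongs to the pocket on its side of the table (left: y > 0, right: y < 0). Origin: centre of its underside
- screwdriver: bystander: loose screwdriver with a red handle, 140 mm long, lying across the table beyond the work; origin on its underside
- bottle: bystander: loose white bottle with a red cap, 40 mm in diameter, 65 mm high, standing beyond the work; origin: centre of its underside
- jar: bystander: loose clear jar with a yellow cap, 56 mm in diameter, 50 mm high, standing beyond the work; origin: centre of its underside
- cup: bystander: loose blue cup, 70 mm in diameter, 80 mm high, open at the top, standing on the right; origin: centre of its underside
Things that resemble listed ones, but are neither listed nor needed, are in the scene too. What is shaped like the fitting_c but blue is not meant.

How it is judged (in metres and radians):
At the end, for the whole second after the job is handed in: All three fittings stand flat and at rest on the table inside the pocket on the lit lamp's side (each centre at least 14 mm past the mouth line and between the walls); connectors and other bystanders are within 15 mm of where they started (((world y of lamp_lit above 0 m and y of fitting_a in the frame of pocket_left between -0.046 and 0.06 m and x of fitting_a in the frame of pocket_left between -0.11 and 0.11 m and y of fitting_b in the frame of pocket_left between -0.046 and 0.06 m and x of fitting_b in the frame of pocket_left between -0.11 and 0.11 m and y of fitting_c in the frame of pocket_left between -0.046 and 0.06 m and x of fitting_c in the frame of pocket_left between -0.11 and 0.11 m) or (world y of lamp_lit below 0 m and y of fitting_a in the frame of pocket_right between -0.06 and 0.046 m and x of fitting_a in the frame of pocket_right between -0.11 and 0.11 m and y of fitting_b in the frame of pocket_right between -0.06 and 0.046 m and x of fitting_b in the frame of pocket_right between -0.11 and 0.11 m and y of fitting_c in the frame of pocket_right between -0.06 and 0.046 m and x of fitting_c in the frame of pocket_right between -0.11 and 0.11 m)) and height (world z) of each of fitting_a, fitting_b, fitting_c below 0.006 m and angle between each of fitting_a, fitting_b, fitting_c's own z axis and vertical below 0.15 rad and linear speed of each of fitting_a, fitting_b, fitting_c below 0.01 m/s and distance of each of connector_a, connector_b, screwdriver, bottle, jar, cup from where it was at the start of the episode below 0.015 m); the robot touches nothing.
It fails at once if a black connector or another bystander was moved by more than 15 mm (distance of any of connector_a, connector_b, screwdriver, bottle, jar, cup from where it was at the start of the episode above 0.015 m).
It fails at once if a fitting or connector was lifted off the surface, carried or tipped over (height (world z) of any of fitting_a, fitting_b, fitting_c, connector_a, connector_b above 0.01 m or angle between any of fitting_a, fitting_b, fitting_c, connector_a, connector_b's own z axis and vertical above 0.8 rad).
It fails at once if a fitting was pinched, or squeezed with more than 20 N (contact force between the fingers and fitting_a above 20 N or contact force between the fingers and fitting_b above 20 N or contact force between the fingers and fitting_c above 20 N).
It fails at once if a fitting was flicked (faster than 0.6 m/s) (linear speed of any of fitting_a, fitting_b, fitting_c above 0.6 m/s).
It also fails if it takes over 64 s, if anything falls off the work surface, if the arm or the gripper's body presses on something with over 40 N, if the wrist force passes 120 N, or if a joint passes its speed limit or range.

### The arm

A 7-joint arm with a two-finger parallel gripper is mounted at the origin on the work surface. World frame = base frame: x ahead of the robot, y to its left, z up, the work surface at z = 0. Lengths are in m, angles in degrees, forces in N, time in s.
With the tool pointing down it reaches from about 0.35 to 0.775 m from the base axis. Payload 3.1 kg.
Tool frame: the origin (TCP) lies on the centre line of the jaws, within the pads' length; the fingertips stand 17 mm ahead of it and the grasp point (between the pads) lies 2 mm behind it (robot.tip_reach is the distance from the TCP to the fingertips, in m); z points along the fingers, y is the line along which they close (so a half turn about z gives the same grasp; the last joint's range is limited). The gripper opens to 85 mm and grips with 20 to 120 N. Pads are 22 mm wide; open, the fingers measure 114 mm over their backs; the gripper's body (76 mm by 85 mm) begins 54 mm behind the grasp point. The pads swing forward as they close: fully open they stand 13 mm farther back than shut.
Start: joints at [-66.732, 17.813, 0.802, 86.603, -0.252, 75.585, -1.558], TCP at [0.238, 0.496, 0.248] pointing down, gripper open.
Joint ranges: [-154.91, 154.91], [-16.99, 109.72], [-72.82, 74.43], [7.12, 147.25], [-82.49, 262.49], [11.32, 116.49], [-174.64, 174.64]. Speed limits (degrees/s): [159.86, 159.86, 180, 180, 180, 180, 180].

### API

Orientations are given as [roll, pitch, yaw] about the fixed x, y, z axes, in that order (R = Rz(yaw) Ry(pitch) Rx(roll)).
In Python, from station import robot, fingers, vision, workorder, recognise gives the robot as it stands. Calls block until the motion is done:
- robot.move_to(position, orientation): joint-space move of the TCP to a pose.
- robot.line_to(position, orientation=None, velocity=0.15, f_stop=None): straight line of the TCP; orientation=None keeps the orientation; velocity is the mean speed in m/s. With f_stop (N) it stops when the force on the tool has changed by that much, and returns True; else False.
- robot.move_j(angles): joint-space move.
- fingers.gripper_to(opening, force=None): opening from 0.0 (shut) to 1.0 (fully open); force is the grip in N (None keeps the last); returns when the fingers have stopped.
- robot.pause(seconds).
- robot.inverse_kinematics(position, orientation): joint angles nearest the present ones, or None.
- vision.grab_frame(name): name is "side" or "top" or "wrist"; returns the picture (400x640x3 uint8, red, green, blue); there is no depth.
- vision.calibration(name): a dict with "mtx" (3x3 intrinsics, pixels), "k1" (the pictures are not rectified: a ray, as slopes to the right and down, at radius r is drawn at 1 + k1 r^2 times it, then the intrinsics apply), "extrinsics" (4x4, takes a point from world to camera coordinates); the wrist camera has in their place "T_tool_cam" (4x4, takes a point from camera to tool coordinates, whose origin is the TCP and whose axes are the flange's). Camera axes: x right, y up, looking along -z (the intrinsics and any distortion apply to the point x, -y, -z); pixel columns grow to the right and rows downward; lengths in m; the calibration is good to about 2 mm. A picture is of the moment at which its call begins: read the wrist's pose just before it. calibration takes no time and is no camera call.
A pose or a line that the arm cannot do raises robot.PlanningError and nothing moves.
- workorder.close_job(): hands the job in; it is judged then, once.
Trained networks look in the newest picture that a camera, given by its name, has taken for a name from the list of things; names that differ only in an ending like _2 or _b are one class to them, and where a whole thing is asked for, a point or a joint stands for the part that bears it (a point fixed in the world has none). Each returns a list of dicts, best first, with "p" (0 to 1); they miss things now and then, are a little off and sometimes report something else, mostly with a low value. They report only what shows in the picture. A call takes as long as a camera call. They do not tell look-alikes from the thing itself.
- recognise(label, camera): "rect" ([centre column, centre row, width, height] in pixels, round what is visible of it).
Readings, each from a call of its own:
- robot.current_time_s(): time.
- robot.current_joint_positions(): joint angles.
- robot.current_dq(): joint speeds.
- robot.current_joint_torque(): joint torques, N m.
- robot.current_tool_pos(): TCP position.
- robot.current_eef_rot(): TCP orientation.
- robot.current_contact_force(): force on the tool from outside, world axes, zero at the start.
- robot.current_torque(): the same for the moment, N m.
- robot.current_finger_gap(): opening from 0.0 (shut) to 1.0 (fully open).
- robot.current_gripper_force(): force on a finger pad.
Only numpy, scipy, OpenCV 4.12 (cv2) and the standard library are available. Lean on these libraries where they do the work, as an engineer would, in place of code of your own. Each camera call takes 0.05 s, during which the arm holds its last target. There are 200 camera calls.

## Working session

There is one attempt and no reset: what is moved stays moved. The work goes in short steps, each a Python script; the robot and the scene stay as the last script left them, time stands still between calls to the robot, and variables do not carry over. Pictures are saved under pics/ and viewed, at most 10 in all, crops included, and the job is handed in when it is done.

```bash
mkdir -p pics; ls
cat > h.py <<'E'
import numpy as np, cv2
from station import robot, fingers, vision, workorder, recognise
def cam(name):
    c=vision.calibration(name); return np.array(c["mtx"],float),float(c["k1"]),np.array(c["extrinsics"],float)
def ray(name,u,v):
    K,k,E=cam(name)
    s=cv2.undistortPoints(np.array([[[u,v]]],float),K,np.array([k,0,0,0.]))[0,0] if False else None
    d=np.array([(u-K[0,2])/K[0,0],(v-K[1,2])/K[1,1]]); s=d.copy()
    for _ in range(30): s=d/(1+k*(s@s))
    R=E[:3,:3]; return -R.T@E[:3,3], R.T@np.array([s[0],-s[1],-1])
def at(name,u,v,z=0):
    o,d=ray(name,u,v); return o+d*(z-o[2])/d[2]
def proj(name,P):
    K,k,E=cam(name); p=E[:3,:3]@np.array(P)+E[:3,3]; s=np.array([p[0],-p[1]])/-p[2]; s=s*(1+k*(s@s))
    return K[0,0]*s[0]+K[0,2],K[1,1]*s[1]+K[1,2]
def tri(n1,p1,n2,p2):
    o,d=ray(n1,*p1);q,e=ray(n2,*p2)
    t=np.linalg.lstsq(np.c_[d,-e],q-o,rcond=None)[0]; a=o+t[0]*d;b=q+t[1]*e
    return (a+b)/2,np.linalg.norm(a-b)
def save(name,f): cv2.imwrite(f,cv2.cvtColor(vision.grab_frame(name),cv2.COLOR_RGB2BGR))
E
python3 - <<'E'
from h import *
for c in("top","side"):
    save(c,f"pics/{c}0.png")
    K,k,E=cam(c); print(c,(-E[:3,:3].T@E[:3,3]).round(3),K[0,0].round(1),k)
    for l in("fitting_a","connector_a","pocket_left","lamp_lit","lamp_dark","cup"):
        for r in recognise(l,c):
            u,v,w,h=r["rect"]; print(l,round(r["p"],2),[round(x,1) for x in r["rect"]],at(c,u,v,.013).round(3)[:2])
print(robot.current_time_s(),robot.current_eef_rot())
E
```

```text
pics
top [ 0.447 -0.101  1.211] 422.2 -0.059176155123054915
fitting_a 0.61 [304.9, 197.5, 7.1, 9.8] [ 0.609 -0.053]
fitting_a 0.45 [297.6, 218.6, 11.0, 13.2] [ 0.548 -0.032]
fitting_a 0.41 [299.0, 240.1, 9.3, 9.7] [ 0.487 -0.037]
connector_a 0.58 [296.0, 178.6, 11.4, 7.2] [ 0.663 -0.027]
connector_a 0.46 [296.6, 260.9, 12.1, 13.7] [ 0.429 -0.031]
pocket_left 0.2 [238.1, 140.4, 14.7, 12.8] [0.777 0.144]
lamp_lit 0.61 [369.9, 146.8, 19.1, 23.0] [ 0.758 -0.241]
lamp_dark 0.56 [214.9, 150.7, 21.1, 21.8] [0.746 0.211]
cup 0.71 [448.5, 221.0, 33.8, 21.6] [ 0.542 -0.464]
side [0.289 0.567 0.752] 430.5 0.03048260275738903
fitting_a 0.73 [328.9, 234.0, 10.9, 14.4] [ 0.549 -0.022]
fitting_a 0.71 [203.4, 249.4, 19.4, 27.6] [0.781 0.134]
fitting_a 0.61 [331.9, 272.9, 15.2, 21.7] [0.499 0.073]
fitting_a 0.6 [353.6, 239.6, 16.5, 17.0] [ 0.492 -0.03 ]
fitting_a 0.58 [311.1, 220.8, 18.7, 19.6] [ 0.604 -0.042]
connector_a 0.6 [284.5, 218.9, 16.7, 13.1] [ 0.663 -0.021]
connector_a 0.59 [380.5, 249.6, 11.0, 14.5] [ 0.428 -0.028]
pocket_left 0.74 [245.1, 353.9, 150.6, 91.6] [0.569 0.3  ]
lamp_lit 0.82 [293.9, 150.8, 20.7, 27.7] [ 0.763 -0.26 ]
lamp_dark 0.79 [198.2, 277.0, 32.5, 38.8] [0.747 0.199]
cup 0.91 [396.4, 127.5, 25.9, 32.7] [ 0.539 -0.484]
cup 0.7 [329.8, 234.1, 13.4, 14.9] [ 0.547 -0.023]
cup 0.31 [353.8, 240.1, 14.3, 17.1] [ 0.491 -0.029]
0.7 [1.79995613e+02 1.63338384e-03 1.54345820e+02]
```

Run:
```python
import cv2
a=cv2.imread("pics/top0.png")[120:310,200:465]; cv2.imwrite("pics/topz.png",cv2.resize(a,None,fx=3,fy=3,interpolation=cv2.INTER_CUBIC))
a=cv2.imread("pics/side0.png")[110:310,170:435]; cv2.imwrite("pics/sidez.png",cv2.resize(a,None,fx=3,fy=3,interpolation=cv2.INTER_CUBIC))
```

```text
(no output)
```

View pics/topz.png

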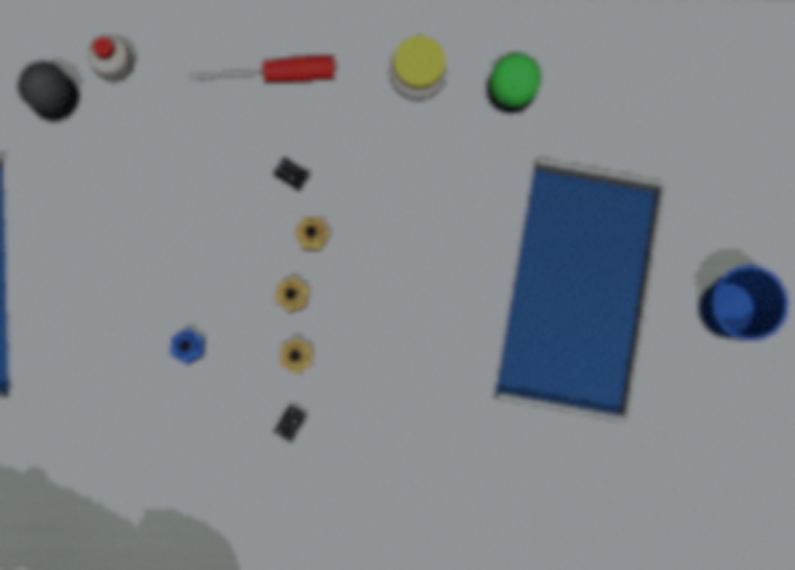

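View pics/sidez.png

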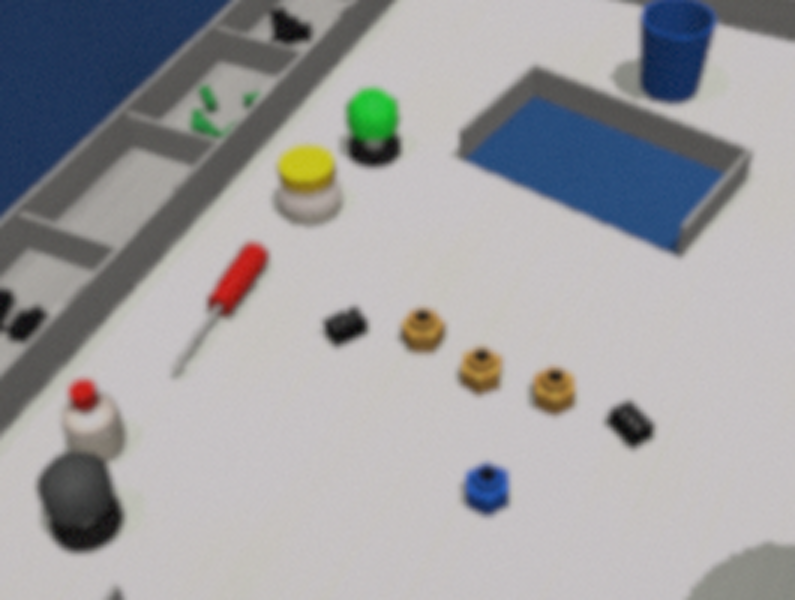

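Right pocket is the target: the green lit lamp is at top (370,147), y<0. Candidates shaped like fitting: brass at top (304,197), (297,218), (298,238), and blue at (262,235). The brass ones fit. The blue one is the look-alike, as both enlarged crops confirm. The black connectors are at (297,178) and (297,261).

Run:
```python
from h import *
def brass(f):
    h=cv2.cvtColor(cv2.imread(f),cv2.COLOR_BGR2HSV); m=cv2.inRange(h,(10,70,60),(25,255,255))
    m=cv2.morphologyEx(m,cv2.MORPH_CLOSE,np.ones((5,5)))
    n,_,s,c=cv2.connectedComponentsWithStats(m); return [(c[i],s[i][4]) for i in range(1,n) if 40<s[i][4]<600]
T=brass("pics/top0.png");S=brass("pics/side0.png")
for c,a in T:
    for d,b in S:
        P,e=tri("top",c,"side",d)
        if e<.012: print(c.round(1),a,d.round(1),b,P.round(4),e.round(4))
# pocket corners (top crop->floor at z0): mouth far, mouth near, back near, back far
for u,v in((537,168),(498,393),(624,412),(658,190)): print(at("top",200+u/3,120+v/3,0).round(3))
for u,v in((468,158),(680,254),(722,172),(535,97)): print("s",at("side",170+u/3,110+v/3,0).round(3))
print(robot.tip_reach,robot.current_finger_gap())
```

```text
[204.2  97.6] 105 [120.4 267.9] 226 [0.908  0.249  0.0148] 0.0019
[515.3 103.8] 162 [316.3  72.7] 76 [ 0.8928 -0.6788  0.0165] 0.0016
[530.6 173.6] 88 [354.2 239.6] 166 [ 1.1217 -1.8816 -2.2731] 0.01
[303.5 197.4] 88 [310.5 219.7] 155 [ 0.6091 -0.0486  0.0081] 0.001
[296.8 217.7] 91 [329.9 232.8] 158 [ 0.5505 -0.03    0.0086] 0.0008
[298.4 238.2] 87 [354.2 239.6] 166 [ 0.4924 -0.0348  0.0082] 0.0006
[ 66.8 252. ] 154 [272.9 171.5] 65 [0.4481 0.3286 0.5088] 0.0008
[540.3 254.7] 167 [450.8  93.3] 78 [ 0.4411 -0.7252  0.0197] 0.0072
[ 0.674 -0.268  0.   ]
[ 0.457 -0.228  0.   ]
[ 0.439 -0.347  0.   ]
[ 0.653 -0.386  0.   ]
s [ 0.667 -0.265  0.   ]
s [ 0.453 -0.224  0.   ]
s [ 0.452 -0.341  0.   ]
s [ 0.647 -0.375  0.   ]
0.017 0.9989268208054749
```

```bash
cat >> h.py <<'E'
def push(f,t,yaw,vz=.022):
    """sweep fitting at f (xy) to t (xy); jaw line across the direction of travel"""
    f,t=np.array(f),np.array(t); d=(t-f)/np.linalg.norm(t-f); o=[180,0,yaw+np.degrees(np.arctan2(d[1],d[0]))+90]
    s=f-d*.042; e=t-d*.027
    robot.move_to([*s,.12],o)
    if robot.line_to([*s,vz],o,velocity=.08,f_stop=6): print("touched",robot.current_tool_pos()); return False
    r=robot.line_to([*(f-d*.024),vz],o,velocity=.03,f_stop=10)
    r=r or robot.line_to([*e,vz],o,velocity=.08,f_stop=12)
    print("stopped" if r else "ok",robot.current_tool_pos().round(3) if hasattr(robot.current_tool_pos(),'round') else robot.current_tool_pos(),robot.current_contact_force())
    robot.line_to([*(e-d*.02),vz],o,velocity=.08); robot.line_to([*(e-d*.02),.12],o,velocity=.15)
    return not r
E
python3 - <<'E'
from h import *
for y in(90,-90):
    print(y,[robot.inverse_kinematics([.609,Y,z],[180,0,y]) for Y,z in((-.01,.12),(-.29,.022))])
fingers.gripper_to(.12)
yaw=90
robot.move_to([.50,.15,.2],[180,0,yaw])
push((.609,-.0495),(.609,-.316),yaw)
save("top","pics/top1.png"); print(robot.current_time_s())
h=cv2.imread("pics/top1.png")[120:310,200:465]; cv2.imwrite("pics/top1z.png",cv2.resize(h,None,fx=3,fy=3,interpolation=cv2.INTER_CUBIC))
E
```

```text
90 [array([-27.11868509,  34.70387581,  40.26453724,  88.3206075 ,
       -23.79539101,  65.78499575,  17.98354341]), array([ -4.77789909,  52.92335285,  51.57449708,  81.1561296 ,
       -42.92838213,  66.59271617,  52.73593209])]
-90 [array([ -39.18015285,   44.49906316,   64.36176792,   88.7686911 ,
        -41.28622846,   73.26937452, -148.9299823 ]), array([  -9.6065947 ,   59.25016608,   64.11998602,   81.36016678,
        -53.99686895,   72.89900367, -121.07082958])]
ok [ 0.609 -0.289  0.022] [-0.29550951  0.5458082   0.33970626]
10.6667
```

View pics/top1z.png

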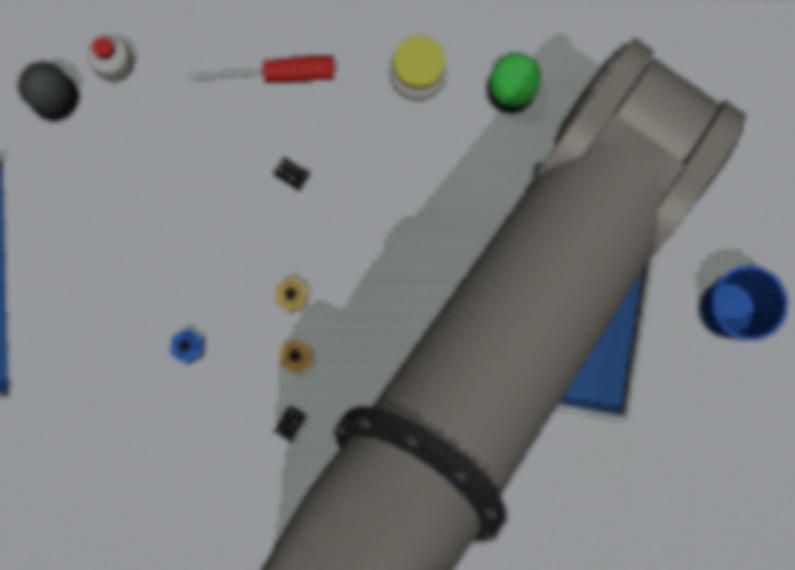

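Fitting A has left its place, while B (crop 292,293), C (296,355) and the connectors are unmoved. The arm hides the pocket. Next I sweep B and C, then look with the arm clear.

Run:
```python
from h import *
if push((.5505,-.0305),(.555,-.306),90):
    push((.492,-.0353),(.501,-.296),90)
robot.move_to([.45,.25,.25],[180,0,90])
ims=[]
for c in("top","side"):
    f=f"pics/{c}2.png"; save(c,f); ims.append(cv2.imread(f)[110:310,200:465])
    for r in recognise("fitting_a",c): print(c,round(r["p"],2),at(c,*r["rect"][:2],.010).round(3))
cv2.imwrite("pics/both2.png",cv2.resize(np.vstack(ims),None,fx=1.5,fy=1.5,interpolation=cv2.INTER_CUBIC)); print(robot.current_time_s())
```

```text
ok [ 0.555 -0.279  0.022] [-1.01712278  1.83427693  0.18608011]
ok [ 0.5   -0.269  0.022] [ 0.1704201   1.34766791 -0.12336468]
top 0.62 [ 0.499 -0.3    0.01 ]
side 0.58 [ 0.502 -0.291  0.01 ]
side 0.55 [ 0.6   -0.314  0.01 ]
side 0.44 [ 0.552 -0.299  0.01 ]
28.4917
```

View pics/both2.png

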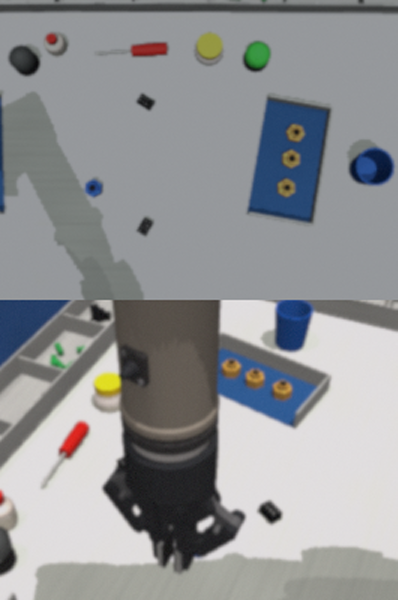

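The crop shows all three brass fittings in the right pocket at top-view crop (296,132), (291,158) and (286,187), upright and about 35 mm or more past the mouth. The connectors (146,101) and (145,226) and the other bystanders haven't moved.

```bash
python3 -c "
from h import *
print(workorder.close_job())"
```

```text
the job is handed in; nothing more can be done
None
```

I swept all three brass fittings into the right-hand pocket, where the green lamp is lit, and handed the job in at about 28 s; the last pictures show all three upright well inside and the connectors and other items unmoved, but no verdict came back.

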